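# Refit the keyed knob on the speed-control box

### The job

The knob has come off the bench sander's speed-control box. Put it back on the upright keyed spindle: push it down lightly while turning it slowly until its keyway finds the key and it drops fully home on the panel, never forcing it. Then turn it clockwise, seen from above, until its pointer faces the mark at the box's front, let go, and leave the mug, the bottle and the screwdriver alone.

Things in the scene. Friction and masses are not known exactly. Their poses are not given: they have to be found in the camera images.
- control: grey painted steel speed-control box, 170 (x) x 130 (y) x 80 mm high, fixed to the bench. Origin at the centre of its underside; z up; its -x side is the front, where a small dark raised rib on the top panel, 54 mm from the spindle, is the mark to which the pointer must be turned. Over 50 N of contact force in all between knob and box or spindle counts as forcing (wedging and key load add to the push).
- spindle_foot (a point): point on the box's top panel (80 mm above the bench) on the axis of the upright steel spindle; axes parallel to the box's, they do not turn with the spindle. The spindle turns stiffly (0.09 N m) and stays where left. At the start its key stands, at an angle that is not measured, 0.4 to 1.2 rad anticlockwise (from above) of the front mark (-x); it can be turned from 2.0 rad anticlockwise to 0.6 rad clockwise of the mark.
- spindle_top (a point): top of the spindle, 23 mm above spindle_foot. The spindle is round, 16 mm diameter, its top 5 mm a cone narrowing to 9 mm. One key, 5 mm wide, stands out to 15 mm from the axis over the lowest 14 mm. A knob not lined up rests on the key's top, 14 mm above home; turned there under less than about 7 N it does not drag the spindle. At home its underside lies on the panel.
- knob_center (a point): centre (half-way up) of the loose black plastic knob, 57 mm tall, 0.12 kg, standing upright on the bench: a round skirt 54 mm diameter, 29 mm high, and on it a bar grip 46 mm long (along knob x), 14 mm wide, 28 mm high. z up along its axis; +x is the pointer: the bar's pointed end and the small rib on the skirt.
- knob_mouth (a point): centre of the knob's underside, 28.5 mm below knob_center, same axes: mouth of a blind round bore, 18 mm diameter, 25 mm deep (1 mm clearance all round the spindle), with one keyway 8 mm wide on +x, under the pointer, reaching 16.5 mm from the axis. The keyway passes the key within about 0.12 rad.
- mug_center (a point): centre of a blue glazed mug, 80 mm diameter, 95 mm high, with a handle; a bystander
- glue_center (a point): centre of a brown glass bottle, 56 mm diameter, 140 mm high; a bystander
- driver: wooden-handled screwdriver lying on the bench, 190 mm long along its x; a bystander
Not all that is in view belongs to the job. Of the things shaped like the part that bears knob_center, the black one is meant.

How it is judged (in metres and radians):
On the way:
1. the knob has dropped fully home over the key (z of knob_center in the frame of spindle_foot below 0.0315 m and horizontal distance between knob_center and spindle_foot below 0.004 m and angle between knob_center's own z axis and vertical below 0.08 rad), for 0.2 s.
At the end, for the whole second after the job is handed in: The knob sits fully home on the spindle (underside within 3 mm of the panel, on the axis within 4 mm, upright within 0.08 rad), its pointer turned to the mark at the box's front within 0.25 rad, and let go (all of step 1 and angle between the x axis of knob_center and the x axis of spindle_foot, either way round below 0.25 rad); the robot touches nothing.
It fails at once if the knob is forced: contact forces of over 50 N between knob and box or spindle (contact force between knob and control above 50 N).
It fails at once if the mug is disturbed (distance of mug_center from where it was at the start of the episode above 0.03 m).
It fails at once if the bottle is disturbed (distance of glue_center from where it was at the start of the episode above 0.03 m).
It fails at once if the screwdriver is disturbed (distance of driver from where it was at the start of the episode above 0.04 m).
It also fails if it takes over 67 s, if anything falls off the work surface, if the arm or the gripper's body presses on something with over 40 N, if the wrist force passes 120 N, or if a joint passes its speed limit or range.

### The arm

A 6-joint arm with a two-finger parallel gripper is mounted at the origin on the work surface. World frame = base frame: x ahead of the robot, y to its left, z up, the work surface at z = 0. Lengths are in mm, angles in rad, forces in N, time in s.
With the tool pointing down it reaches from about 275 to 1000 mm from the base axis. Payload 8.4 kg.
Tool frame: the origin (TCP) lies on the centre line of the jaws, within the pads' length; the fingertips stand r.tip_reach ahead of it and the grasp point (between the pads) lies 11 mm behind it (r.tip_reach is the distance from the TCP to the fingertips, in mm); z points along the fingers, y is the line along which they close (so a half turn about z gives the same grasp; the last joint's range is limited). The gripper opens to 85 mm and grips with 20 to 120 N. Pads are 22 mm wide; open, the fingers measure 114 mm over their backs; the gripper's body (76 mm by 85 mm) begins 54 mm behind the grasp point. The pads swing forward as they close: fully open they stand 13 mm farther back than shut.
Start: joints at [1.163, 0.353, 1.633, -0, 1.155, -0.002], TCP at [246.72, 574.245, 239.281] pointing down, gripper open.
Joint ranges: [-2.63, 2.63], [-0.92, 2.1], [0.06, 2.66], [-1.3, 4.44], [0, 2.69], [-3.02, 3.02]. Speed limits (rad/s): [2.22, 2.22, 2.79, 3.14, 3.14, 3.14].

### API

Orientations are given as [roll, pitch, yaw] about the fixed x, y, z axes, in that order (R = Rz(yaw) Ry(pitch) Rx(roll)).
In Python, from rig import r gives the robot as it stands.
- The arm moves only by the tool carry_out, never from a script. Its argument "targets" is a list of rows, each an object with "dp": the shift along the tool's x, y, z in mm, a list of three; "yaw": the turn about the tool's z in degrees. A call has 1 to 12 rows; each row is the pose to reach, as a shift and turn from the pose commanded when the call began, along the tool's axes at that moment; what a row does not reach only later rows make up. A row lasts 1/8 s, in which the tool goes at most 62.5 mm and 10.7 degrees, less where a joint would pass 70% of its speed; a pose out of reach is approached as far as the arm can. A call with a gripper value outside its range is refused whole. "fingers" is the opening, from -1 (shut) to 1 (fully open), so that 0 is half open, set as the call begins (left out, the last holds). The fingers move at their own pace and stop on an object; "grip_force" is the grip in N (left out, the last holds). Time passes only in rows, so rows that repeat a pose let the fingers close. It gives the time, the measured TCP pose, the force, the opening and the grip force at its end, in the units of the state.
- r.sense(): the state, without advancing time (a new reading comes with each control period).
- r.grab_frame(name): name is "side" or "top"; returns the picture (480x640x3 uint8, red, green, blue); there is no depth.
- r.get_calibration(name): a dict with "fx", "fy", "cx", "cy" (pixels), "rvec" (rotation vector, rad) and "tvec" (3), from world to camera coordinates, as OpenCV has them. Camera axes: x right, y down, z forward; pixel columns grow to the right and rows downward; lengths in mm; the calibration is good to about 2 mm. A picture is of the moment at which its call begins. get_calibration takes no time and is no camera call.
- r.sign_off(): hands the job in; it is judged then, once.
The state is a dict: "clock": time; "qpos": joint angles; "qvel": joint speeds; "joint_efforts": joint torques, N m; "eef_pos": TCP position; "tcp_rot": TCP orientation; "contact_force": force on the tool from outside, world axes, zero at the start; "wrist_torque": the same for the moment, N m; "opening": opening from 0.0 (shut) to 1.0 (fully open); "grasp_force": force on a finger pad.
Only numpy, scipy, OpenCV 4.12 (cv2) and the standard library are available. Lean on these libraries where they do the work, as an engineer would, in place of code of your own. Each camera call takes 0.05 s, during which the arm holds its last target. There are 200 camera calls.

## Working session

There is one attempt and no reset: what is moved stays moved. The work goes in short steps, Python scripts to look and compute and a tool call to move; the robot and the scene stay as the last step left them, time stands still between calls to the robot, and variables do not carry over. Pictures are saved under pics/ and viewed, at most 10 in all, crops included, and the job is handed in when it is done.

Besides the shell and the picture viewer there is one more tool, called after ">>>" as name(argument=value, ...) on one line, values as JSON. carry_out: Moves the arm, as the interface text tells. Its arguments: {"type":"object","properties":{"targets":{"type":"array","items":{"type":"object","properties":{"dp":{"type":"array","items":{"type":"number"}},"yaw":{"type":"number"}}}},"fingers":{"type":"number"},"grip_force":{"type":"number"}},"required":["targets"]}

```bash
mkdir -p pics; python3 - <<'E'
from rig import r
import cv2
for n in("top","side"):
    cv2.imwrite(f"pics/{n}0.png",r.grab_frame(n)[:,:,::-1]); print(n,r.get_calibration(n))
print(r.sense(),r.tip_reach)
E
```

```text
top {'fx': 537.7516168111305, 'fy': 537.7516168111305, 'cx': 309.12808132114964, 'cy': 244.42871568713988, 'rvec': array([ 2.15908251, -2.12439463,  0.16174797]), 'tvec': array([-32.39227455, 637.60163388, 939.75195272])}
side {'fx': 435.0429253239657, 'fy': 435.0429253239657, 'cx': 318.0373305430538, 'cy': 238.89077293626437, 'rvec': array([ 2.26533162, -0.11359092,  0.07030291]), 'tvec': array([-647.81094634,  110.77367278,  810.82853413])}
{'clock': 0.1, 'qpos': array([ 1.16257085e+00,  3.53588972e-01,  1.63404145e+00, -3.46777097e-06,
        1.15518167e+00, -2.39434390e-03]), 'qvel': array([ 0.00072781, -0.00174886, -0.00251771,  0.00028108, -0.00087204,
        0.00159941]), 'joint_efforts': array([-2.85464812e-04, -6.06353545e+01, -3.42816854e+01, -2.34058070e-04,
        4.00182966e-03, -5.39514451e-05]), 'eef_pos': array([246.57755987, 573.86692929, 238.63827681]), 'tcp_rot': array([-3.14037321e+00,  2.51076023e-07,  2.73576292e+00]), 'contact_force': array([-0.04039918,  0.57695067,  0.19336231]), 'wrist_torque': array([0.01337487, 0.02878171, 0.02338832]), 'grasp_force': 0.0, 'opening': 1.0021999111937927} 8.0
```

View pics/top0.png

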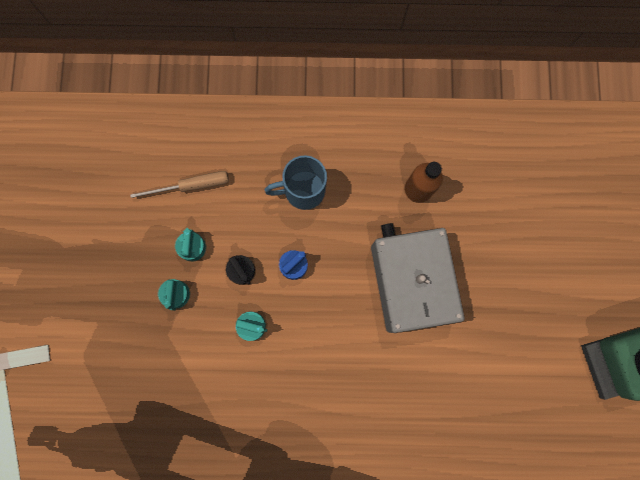

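View pics/side0.png

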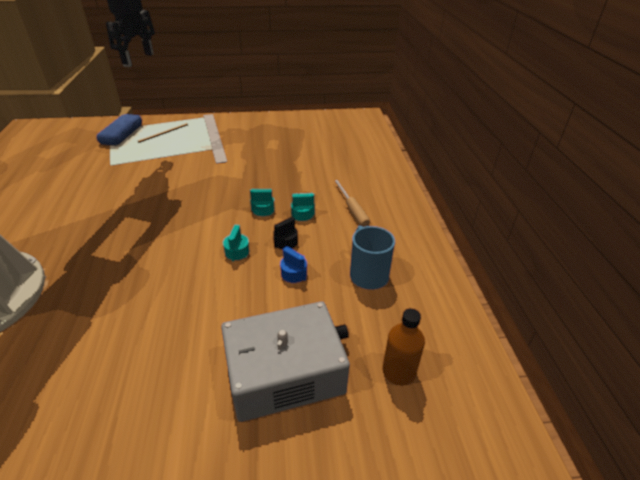

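Top view candidates: black (240,270), teal (190,246), (173,295) and (251,326), blue (293,265). The black one is meant. The box spindle is at about (424,279) and the mark at (426,310). The close crop below checks the choice.

```bash
cat > h.py <<'E'
import numpy as np, cv2
from rig import r
def cam(n):
    c=r.get_calibration(n); K=np.array([[c["fx"],0,c["cx"]],[0,c["fy"],c["cy"]],[0,0,1]])
    return K,cv2.Rodrigues(c["rvec"])[0],c["tvec"],c["rvec"]
def ray(n,u,v):
    K,R,t,_=cam(n); return -R.T@t, R.T@np.linalg.inv(K)@[u,v,1]
def atz(n,u,v,z):
    o,d=ray(n,u,v); return o+d*(z-o[2])/d[2]
def proj(n,P):
    K,_,t,rv=cam(n); return cv2.projectPoints(np.float64(P).reshape(-1,1,3),rv,t,K,None)[0][:,0]
def tri(a,b):
    o,d=ray("top",*a);p,e=ray("side",*b)
    s=np.linalg.lstsq(np.c_[d,-e],p-o,rcond=None)[0]; A=o+d*s[0];B=p+e*s[1]
    return (A+B)/2,np.linalg.norm(A-B)
E
python3 - <<'E'
from h import *
t=cv2.imread("pics/top0.png");s=cv2.imread("pics/side0.png")
f=lambda i,u,v,w:cv2.resize(i[v-w:v+w,u-w:u+w],(390,290 if 0 else 390),interpolation=cv2.INTER_CUBIC)
def g(i,u,v,w,h):return cv2.resize(i[v-h:v+h,u-w:u+w],(400,300),interpolation=cv2.INTER_CUBIC)
a=np.hstack([g(t,240,270,32,24),g(s,286,234,32,24)])
b=np.hstack([g(t,420,285,56,42),g(s,280,345,64,48)])
cv2.imwrite("pics/c1.png",np.vstack([a,b]))
print(atz("top",240,270,57),atz("top",424,279,103),atz("top",426,310,80))
print([ray(n,0,0)[0] for n in("top","side")])
E
```

```text
[587.93759528 102.17957288  57.        ] [ 572.80494014 -220.55008655  103.        ] [ 520.71906229 -228.05459691   80.        ]
[array([ 488.42190338,  -24.49793239, 1025.45732784]), array([ 578.30488983, -615.59085249,  613.17542129])]
```

View pics/c1.png

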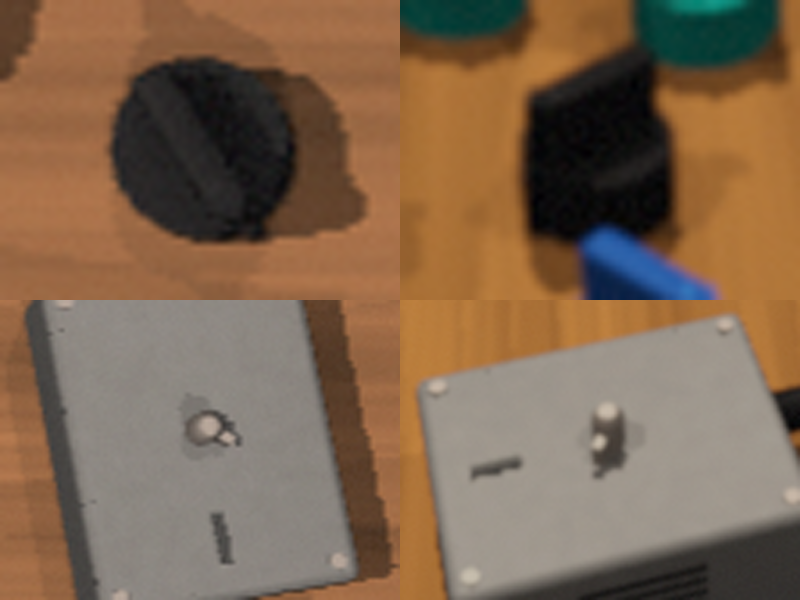

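```bash
python3 - <<'E'
from h import *
from scipy.optimize import minimize
C=lambda x,y,k,o:(x/k+o[0],y/k+o[1])
o=(208,246);k=6.25
p=atz("top",*C(149,82,k,o),57);q=atz("top",*C(228,208,k,o),57)
print("bar ends",p,q,(p+q)/2,np.linalg.norm(p-q),"yaw ptr",np.arctan2(*(q-p)[1::-1]))
im=cv2.imread("pics/top0.png").astype(int); m=((im.max(2)<62)&(im[:,:,2]-im[:,:,0]<18)).astype(np.uint8)
roi=np.zeros_like(m);roi[250:292,218:262]=1;m&=roi
m=cv2.morphologyEx(m,cv2.MORPH_OPEN,np.ones((3,3)));print("area",m.sum(),cv2.boundingRect(m))
th=np.linspace(0,6.283,40)
def sil(x):
    P=[[x[0]+27*np.cos(a),x[1]+27*np.sin(a),z] for a in th for z in(0,29)]
    b=np.zeros((480*4,640*4),np.uint8)
    cv2.fillConvexPoly(b,cv2.convexHull((proj("top",P)*4+1.5).astype(np.int32)),1);return b
M=cv2.resize(m,None,fx=4,fy=4,interpolation=cv2.INTER_NEAREST)
f=lambda x:float((sil(x)^M).sum())
s=minimize(f,[588,102],method="Nelder-Mead",options=dict(initial_simplex=[[588,102],[594,102],[588,96]]));print("knob",s.x,s.fun/16)
# spindle: top-view & side-view crops
o=(364,243);k=400/112;o2=(216,297);k2=400/128
st=tri(C(207,425-300,k,o),C(606,410-300,k2,(o2[0]-128,o2[1])));print("top tri",st)
T=C(207,425-300,k,o); S=atz("top",*T,103);print("spindle",S, "side proj of it",proj("side",S),C(206,110,k2,o2))
kt=C(228,438-300,k,o);K=atz("top",*kt,94);print("key dir",np.arctan2(*(K-S)[1::-1]))
# box corners screws & mark
a=atz("top",*C(215,513-300,k,o),80);b=atz("top",*C(226,563-300,k,o),80);print("mark",(a+b)/2,np.arctan2(*((a+b)/2-S)[1::-1]),np.linalg.norm(((a+b)/2-S)[:2]),"rib dir",np.arctan2(*(b-a)[1::-1]))
E
```

```text
bar ends [607.51498628 117.68973233  57.        ] [571.2617306   93.49897866  57.        ] [589.38835844 105.5943555   57.        ] 43.583151681264006 yaw ptr -2.553171639118326
area 655 (226, 256, 29, 28)
knob [592.78095245 106.36181259] 72.0
top tri (array([ 574.42876689, -216.62881858,  105.05983138]), np.float64(0.3003548540340072))
spindle [ 574.47087935 -217.0716735   103.        ] side proj of it [[281.91780807 333.3584205 ]] (281.92, 332.2)
key dir -1.9890497016029989
mark [ 521.35996612 -227.60619904   80.        ] -2.945784570992466 54.14559383463723 rib dir -2.938919171462904
```

>>> carry_out(targets=[{"dp":[-42,-25,5],"yaw":10.25},{"dp":[-84,-49,10],"yaw":20.5},{"dp":[-125,-74,20],"yaw":30.75},{"dp":[-167,-98,30],"yaw":41},{"dp":[-209,-123,40],"yaw":51.25},{"dp":[-250,-147,50],"yaw":61.5},{"dp":[-292,-172,60],"yaw":71.75},{"dp":[-334,-196,70],"yaw":82},{"dp":[-376,-221,85],"yaw":92.25},{"dp":[-417,-246,95],"yaw":102.5},{"dp":[-459,-270,107],"yaw":112.75},{"dp":[-500.7,-294.6,119],"yaw":123}], fingers=0)

```text
clock: 1.6
eef_pos: [591.1, 104.5, 119.7]
tcp_rot: [-3.141, 0.0, 0.583]
contact_force: [0.8, 0.5, -0.2]
opening: 0.498
grasp_force: 0.0
```

>>> carry_out(targets=[{"dp":[0,0,0],"yaw":0},{"dp":[0,0,0],"yaw":0},{"dp":[0,0,0],"yaw":0}])

```text
clock: 1.98
eef_pos: [589.9, 106.9, 120.5]
tcp_rot: [-3.141, -0.0, 0.591]
contact_force: [-0.5, 0.3, -0.5]
opening: 0.502
grasp_force: 0.0
```

>>> carry_out(targets=[{"dp":[0,0,20]},{"dp":[0,0,40]},{"dp":[0,0,55]},{"dp":[0,0,68]},{"dp":[0,0,78]},{"dp":[0,0,78]}])

```text
schema error: expected keys dp, yaw
```

```bash
python3 - <<'E'
from h import *
t=r.grab_frame("top")[:,:,::-1];s=r.grab_frame("side")[:,:,::-1]
def g(i,u,v,w,h):return cv2.resize(i[v-h:v+h,u-w:u+w],(400,300),interpolation=cv2.INTER_CUBIC)
cv2.imwrite("pics/c2.png",np.hstack([g(t,240,270,48,36),g(s,286,220,48,36)]))
E
```

```text
(no output)
```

View pics/c2.png

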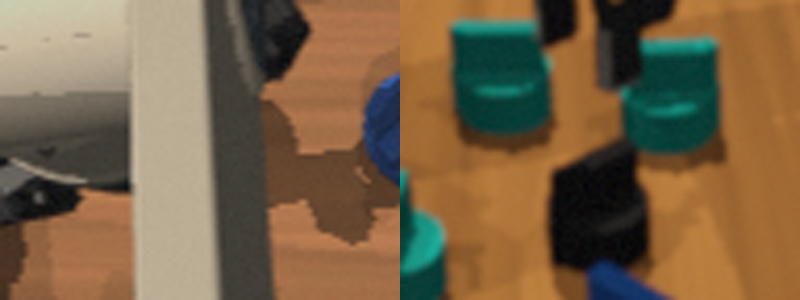

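The move was refused because each row needs a yaw. The picture shows the open fingers still above the black knob, at about (305,200) and (290,185) in the side view. I'll descend now.

>>> carry_out(targets=[{"dp":[0,0,20],"yaw":0},{"dp":[0,0,40],"yaw":0},{"dp":[0,0,55],"yaw":0},{"dp":[0,0,68],"yaw":0},{"dp":[0,0,77],"yaw":0},{"dp":[0,0,77],"yaw":0},{"dp":[0,0,77],"yaw":0}])

```text
clock: 2.95
eef_pos: [590.8, 105.9, 43.7]
tcp_rot: [3.141, -0.001, 0.589]
contact_force: [-0.1, 0.0, -0.4]
opening: 0.501
grasp_force: 0.0
```

```bash
python3 - <<'E'
from h import *
s=r.grab_frame("side")[:,:,::-1]
cv2.imwrite("pics/c3.png",cv2.resize(s[180:270,226:346],(800,600),interpolation=cv2.INTER_CUBIC))
E
```

```text
(no output)
```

View pics/c3.png

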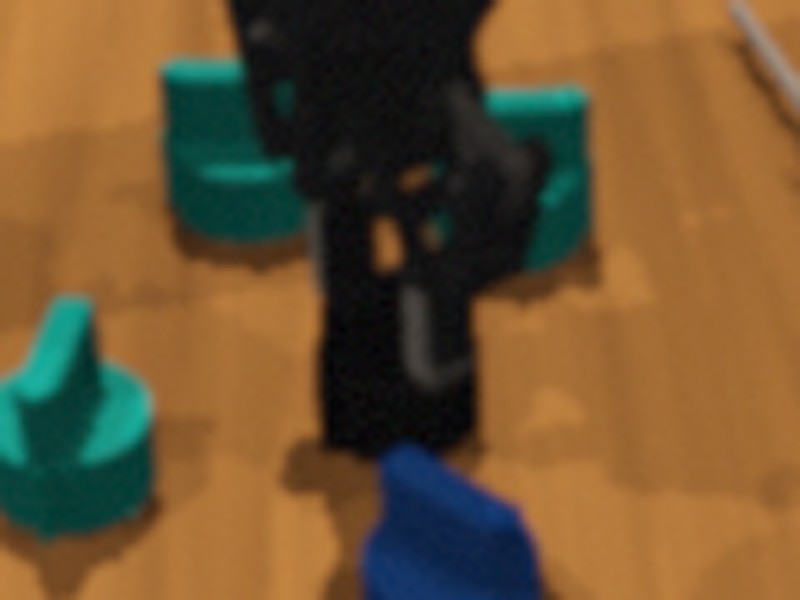

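The fingers straddle the black knob: the near pad is at about (290,232) and the blue knob is clear. I'll close and lift.

>>> carry_out(targets=[{"dp":[0,0,0],"yaw":0},{"dp":[0,0,0],"yaw":0},{"dp":[0,0,0],"yaw":0},{"dp":[0,0,0],"yaw":0},{"dp":[0,0,0],"yaw":0},{"dp":[0,0,0],"yaw":0},{"dp":[0,0,0],"yaw":0},{"dp":[0,0,0],"yaw":0}], fingers=-1, grip_force=45)

```text
clock: 4.0
eef_pos: [590.6, 106.0, 43.6]
tcp_rot: [3.141, -0.0, 0.589]
contact_force: [-1.9, 1.0, 6.4]
opening: 0.152
grasp_force: 50.6
```

>>> carry_out(targets=[{"dp":[0,0,-5],"yaw":0},{"dp":[0,0,-20],"yaw":0},{"dp":[0,0,-50],"yaw":0},{"dp":[0,0,-90],"yaw":0},{"dp":[0,0,-130],"yaw":0},{"dp":[0,0,-130],"yaw":0}])

```text
clock: 4.75
eef_pos: [592.7, 106.3, 177.5]
tcp_rot: [3.139, -0.006, 0.589]
contact_force: [-0.1, 0.1, -1.2]
opening: 0.151
grasp_force: 49.7
```

>>> carry_out(targets=[{"dp":[-12,16,0],"yaw":1},{"dp":[-32,43,0],"yaw":4},{"dp":[-60,81,0],"yaw":7},{"dp":[-88,118,0],"yaw":10},{"dp":[-116,156,0],"yaw":13},{"dp":[-144,194,0],"yaw":16},{"dp":[-170,229,0],"yaw":19},{"dp":[-187,251,0],"yaw":21},{"dp":[-193,259.4,0],"yaw":22.3},{"dp":[-193,259.4,0],"yaw":22.3},{"dp":[-193,259.4,0],"yaw":22.3},{"dp":[-193,259.4,0],"yaw":22.3}])

```text
clock: 6.25
eef_pos: [574.2, -216.0, 173.2]
tcp_rot: [-3.141, 0.0, 0.201]
contact_force: [0.4, 0.1, -1.4]
opening: 0.152
grasp_force: 49.7
```

```bash
python3 - <<'E'
from h import *
s=r.grab_frame("side")[:,:,::-1];cv2.imwrite("pics/side1.png",s)
cv2.imwrite("pics/c4.png",cv2.resize(s[260:380,200:360],(800,600),interpolation=cv2.INTER_CUBIC))
print(r.sense()["eef_pos"],r.sense()["tcp_rot"])
E
```

```text
[ 574.21055775 -216.07087625  173.29600539] [-3.14143870e+00  5.46597811e-05  2.01205625e-01]
```

View pics/c4.png

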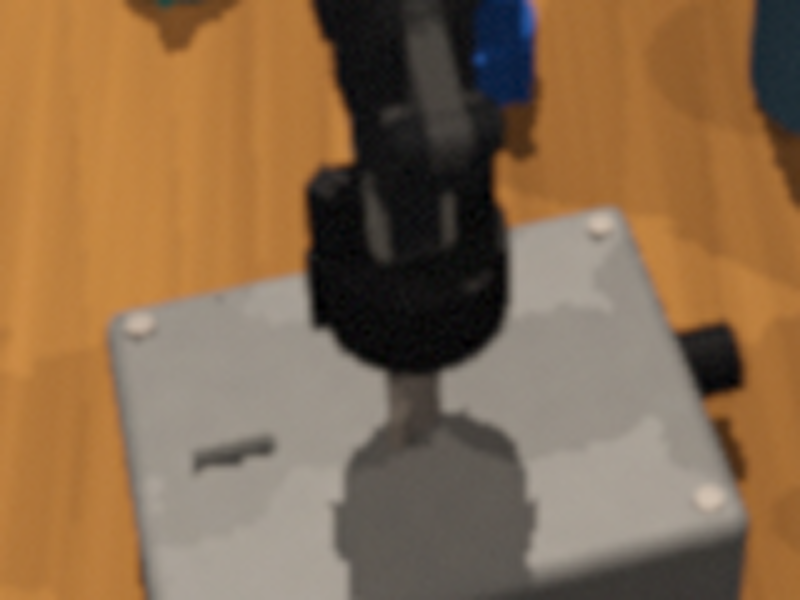

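The pointer rib at about (264,323) points to the mark side. The skirt's right edge is at about (301,318) and its bottom at (284,334). I'll compare these with a model of the knob centred on the TCP.

```bash
python3 - <<'E'
from h import *
from scipy.optimize import least_squares
s=cv2.imread("pics/side1.png").astype(int)
g=s.max(2)
for v in (312,316,320,324,328): 
    d=np.where((g[v,255:320]<45))[0]+255; print(v,d.min(),d.max())
for u in (274,278,282,286,290,294,298):
    d=np.where(g[300:345,u]<45)[0]+300; print(u,d.max())
th=np.linspace(0,6.283,200)
def sil(c):
    P=[[c[0]+27*np.cos(a),c[1]+27*np.sin(a),z] for a in th for z in(c[2],c[2]+29)]
    h=cv2.convexHull(proj("side",P).astype(np.float32))[:,0]
    b=np.zeros((480*8,640*8),np.uint8); cv2.fillConvexPoly(b,(h*8+3.5).astype(np.int32),1); return b
e=np.array([574.2,-216.1,173.3-43.6])
for dx in(-2,0,2):
    b=sil(e+[dx*np.cos(.2),dx*np.sin(.2),0])
    print(dx,[np.where(b[v*8+4])[0][[0,-1]]/8-.5 for v in(316,320,324)],[np.where(b[:,u*8+4])[0].max()/8-.5 for u in(274,282,290,298)])
E
```

```text
312 262 300
316 262 300
320 263 300
324 263 299
328 268 296
274 332
278 334
282 334
286 334
290 332
294 330
298 326
-2 [array([259.375, 298.5  ]), array([259.75 , 298.625]), array([260.25 , 298.125])] [np.float64(336.375), np.float64(336.5), np.float64(333.75), np.float64(324.625)]
0 [array([260.75 , 299.875]), array([261.25, 300.  ]), array([261.75 , 299.375])] [np.float64(335.75), np.float64(336.25), np.float64(334.125), np.float64(327.25)]
2 [array([262.25 , 301.125]), array([262.625, 301.25 ]), array([263.125, 300.75 ])] [np.float64(334.875), np.float64(336.0), np.float64(334.375), np.float64(328.75)]
```

>>> carry_out(targets=[{"dp":[0,0,0],"yaw":-10},{"dp":[0,0.4,0],"yaw":-20},{"dp":[0,0.8,2],"yaw":-30},{"dp":[0,1.2,6],"yaw":-40},{"dp":[0,1.2,10],"yaw":-50},{"dp":[0,1.2,14],"yaw":-60},{"dp":[0,1.2,17],"yaw":-68},{"dp":[0,1.2,19],"yaw":-74.5},{"dp":[0,1.2,20],"yaw":-74.5},{"dp":[0,1.2,20],"yaw":-74.5},{"dp":[0,1.2,20],"yaw":-74.5},{"dp":[0,1.2,20],"yaw":-74.5}])

```text
clock: 7.8
eef_pos: [574.4, -218.2, 153.4]
tcp_rot: [3.141, 0.0, 1.499]
contact_force: [-0.2, -0.1, -1.4]
opening: 0.154
grasp_force: 49.6
```

>>> carry_out(targets=[{"dp":[0,0,1],"yaw":0},{"dp":[0,0,2],"yaw":0},{"dp":[0,0,3],"yaw":0},{"dp":[0,0,4],"yaw":0},{"dp":[0,0,5],"yaw":0},{"dp":[0,0,6],"yaw":0},{"dp":[0,0,7],"yaw":0},{"dp":[0,0,7],"yaw":0},{"dp":[0,0,7],"yaw":0}])

```text
clock: 8.93
eef_pos: [574.3, -218.2, 146.3]
tcp_rot: [3.142, 0.0, 1.5]
contact_force: [-0.5, -0.4, -1.2]
opening: 0.151
grasp_force: 49.6
```

>>> carry_out(targets=[{"dp":[-0.5,0,0.5],"yaw":0},{"dp":[0.4,0,1],"yaw":0},{"dp":[0.4,0,1.5],"yaw":0},{"dp":[0.4,0,2],"yaw":0},{"dp":[0.4,0,2.5],"yaw":0},{"dp":[0.4,0,3],"yaw":0},{"dp":[0.4,0,3.5],"yaw":0},{"dp":[0.4,0,4],"yaw":0},{"dp":[0.4,0,4],"yaw":0}])

```text
clock: 10.05
eef_pos: [574.3, -217.8, 142.3]
tcp_rot: [-3.142, -0.0, 1.5]
contact_force: [0.4, 0.3, -1.0]
opening: 0.149
grasp_force: 49.6
```

>>> carry_out(targets=[{"dp":[0,0,0.5],"yaw":0},{"dp":[0,0,1],"yaw":0},{"dp":[0,0,1.5],"yaw":0},{"dp":[0,0,2],"yaw":0},{"dp":[0,0,2.5],"yaw":0},{"dp":[0,0,3],"yaw":0},{"dp":[0,0,3],"yaw":0}])

```text
clock: 10.92
eef_pos: [574.3, -217.8, 139.2]
tcp_rot: [-3.142, 0.0, 1.5]
contact_force: [0.3, 0.7, -2.3]
opening: 0.149
grasp_force: 49.6
```

>>> carry_out(targets=[{"dp":[0,0,0.3],"yaw":0},{"dp":[0,0,0.6],"yaw":0},{"dp":[0,0,0.9],"yaw":0},{"dp":[0,0,0.9],"yaw":0},{"dp":[0,0,0.9],"yaw":0}])

```text
clock: 11.55
eef_pos: [574.4, -217.8, 138.4]
tcp_rot: [3.142, 0.0, 1.5]
contact_force: [-0.9, -0.7, -0.7]
opening: 0.153
grasp_force: 49.6
```

>>> carry_out(targets=[{"dp":[0,0,0.2],"yaw":0},{"dp":[0,0,0.4],"yaw":0},{"dp":[0,0,0.6],"yaw":0},{"dp":[0,0,0.8],"yaw":0},{"dp":[0,0,0.8],"yaw":0}])

```text
clock: 12.18
eef_pos: [574.3, -217.8, 137.6]
tcp_rot: [-3.142, 0.0, 1.5]
contact_force: [1.0, 0.0, -0.3]
opening: 0.153
grasp_force: 49.6
```

>>> carry_out(targets=[{"dp":[0,0,0.2],"yaw":0},{"dp":[0,0,0.4],"yaw":0},{"dp":[0,0,0.6],"yaw":0},{"dp":[0,0,0.8],"yaw":0},{"dp":[0,0,0.8],"yaw":0}])

```text
clock: 12.8
eef_pos: [574.5, -217.8, 137.2]
tcp_rot: [3.141, 0.0, 1.5]
contact_force: [-0.9, 1.1, 5.0]
opening: 0.153
grasp_force: 50.6
```

>>> carry_out(targets=[{"dp":[0,0,-0.05],"yaw":1},{"dp":[0,0,-0.05],"yaw":2},{"dp":[0,0,-0.05],"yaw":3},{"dp":[0,0,-0.05],"yaw":4},{"dp":[0,0,-0.05],"yaw":5},{"dp":[0,0,-0.05],"yaw":6},{"dp":[0,0,-0.05],"yaw":7},{"dp":[0,0,-0.05],"yaw":8}])

```text
clock: 13.8
eef_pos: [574.8, -218.1, 137.1]
tcp_rot: [3.14, 0.001, 1.359]
contact_force: [0.6, -3.1, 5.1]
opening: 0.152
grasp_force: 50.5
```

>>> carry_out(targets=[{"dp":[0,0,0],"yaw":1},{"dp":[0,0,0],"yaw":2},{"dp":[0,0,0],"yaw":3},{"dp":[0,0,0],"yaw":4},{"dp":[0,0,0],"yaw":5},{"dp":[0,0,0],"yaw":6}])

```text
clock: 14.55
eef_pos: [573.4, -217.1, 136.0]
tcp_rot: [-3.139, -0.001, 1.254]
contact_force: [0.9, -1.0, 0.0]
opening: 0.156
grasp_force: 49.7
```

>>> carry_out(targets=[{"dp":[0,0,0],"yaw":1},{"dp":[0,0,0],"yaw":2},{"dp":[0,0,0],"yaw":3},{"dp":[0,0,0.3],"yaw":4},{"dp":[0,0,0.6],"yaw":4},{"dp":[0,0,0.9],"yaw":4},{"dp":[0,0,0.9],"yaw":4}])

```text
clock: 15.42
eef_pos: [574.3, -217.8, 135.9]
tcp_rot: [-3.141, 0.0, 1.186]
contact_force: [-0.3, 0.0, -2.2]
opening: 0.151
grasp_force: 49.6
```

Contact is gone at 135.9, below the key-top height, so the keyway has found the key. I'll feed down gently.

>>> carry_out(targets=[{"dp":[0,0,0.5],"yaw":0},{"dp":[0,0,1],"yaw":0},{"dp":[0,0,1.5],"yaw":0},{"dp":[0,0,2],"yaw":0},{"dp":[0,0,2.5],"yaw":0},{"dp":[0,0,3],"yaw":0},{"dp":[0,0,3],"yaw":0}])

```text
clock: 16.3
eef_pos: [574.3, -217.8, 132.9]
tcp_rot: [-3.141, 0.0, 1.186]
contact_force: [-0.1, 0.5, -1.9]
opening: 0.152
grasp_force: 49.6
```

>>> carry_out(targets=[{"dp":[0,0,0.5],"yaw":0},{"dp":[0,0,1],"yaw":0},{"dp":[0,0,1.5],"yaw":0},{"dp":[0,0,2],"yaw":0},{"dp":[0,0,2.5],"yaw":0},{"dp":[0,0,3],"yaw":0},{"dp":[0,0,3.5],"yaw":0},{"dp":[0,0,4],"yaw":0},{"dp":[0,0,4.5],"yaw":0},{"dp":[0,0,5],"yaw":0},{"dp":[0,0,5],"yaw":0}])

```text
clock: 17.68
eef_pos: [574.3, -217.8, 127.8]
tcp_rot: [-3.141, 0.0, 1.186]
contact_force: [-1.4, -0.6, -1.5]
opening: 0.153
grasp_force: 49.6
```

>>> carry_out(targets=[{"dp":[0,0,0.5],"yaw":0},{"dp":[0,0,1],"yaw":0},{"dp":[0,0,1.5],"yaw":0},{"dp":[0,0,2],"yaw":0},{"dp":[0,0,2.5],"yaw":0},{"dp":[0,0,3],"yaw":0},{"dp":[0,0,3],"yaw":0}])

```text
clock: 18.55
eef_pos: [574.3, -217.8, 124.8]
tcp_rot: [-3.142, -0.0, 1.186]
contact_force: [-1.8, -0.6, -1.8]
opening: 0.149
grasp_force: 49.7
```

Home is expected at about 123.2. I'll go in small steps.

>>> carry_out(targets=[{"dp":[0,0,0.3],"yaw":0},{"dp":[0,0,0.6],"yaw":0},{"dp":[0,0,0.9],"yaw":0},{"dp":[0,0,1.2],"yaw":0},{"dp":[0,0,1.4],"yaw":0},{"dp":[0,0,1.4],"yaw":0}])

```text
clock: 19.3
eef_pos: [574.4, -217.8, 123.6]
tcp_rot: [3.142, 0.0, 1.186]
contact_force: [-2.1, -0.6, 0.7]
opening: 0.152
grasp_force: 50.0
```

>>> carry_out(targets=[{"dp":[0,0,0.1],"yaw":0},{"dp":[0,0,0.2],"yaw":0},{"dp":[0,0,0.3],"yaw":0},{"dp":[0,0,0.3],"yaw":0}])

```text
clock: 19.8
eef_pos: [574.4, -217.8, 123.6]
tcp_rot: [3.141, 0.0, 1.186]
contact_force: [-4.0, -0.3, 5.9]
opening: 0.154
grasp_force: 50.7
```

>>> carry_out(targets=[{"dp":[0,0,-0.3],"yaw":0.5},{"dp":[0,0,-0.3],"yaw":2},{"dp":[0,0,-0.3],"yaw":4},{"dp":[0,-0.1,-0.3],"yaw":6},{"dp":[0,-0.1,-0.3],"yaw":8},{"dp":[0.1,-0.1,-0.3],"yaw":10},{"dp":[0.1,-0.1,-0.3],"yaw":12},{"dp":[0.1,-0.1,-0.3],"yaw":14}])

```text
clock: 20.8
eef_pos: [574.0, -217.7, 123.6]
tcp_rot: [-3.141, 0.0, 0.939]
contact_force: [-5.2, 0.1, 5.7]
opening: 0.152
grasp_force: 50.7
```

>>> carry_out(targets=[{"dp":[0,0,-0.2],"yaw":2},{"dp":[0,-0.1,-0.2],"yaw":4},{"dp":[0,-0.2,-0.2],"yaw":6},{"dp":[0,-0.2,-0.2],"yaw":8},{"dp":[0,-0.3,-0.2],"yaw":10},{"dp":[0,-0.3,-0.2],"yaw":12},{"dp":[0,-0.4,-0.2],"yaw":14},{"dp":[0,-0.4,-0.2],"yaw":16},{"dp":[0,-0.5,-0.2],"yaw":18},{"dp":[0,-0.5,-0.2],"yaw":20}])

```text
clock: 22.05
eef_pos: [573.4, -217.4, 123.6]
tcp_rot: [-3.141, 0.001, 0.59]
contact_force: [-6.1, -1.7, 5.3]
opening: 0.149
grasp_force: 50.5
```

>>> carry_out(targets=[{"dp":[0,0,-0.1],"yaw":2},{"dp":[-0.1,0,-0.1],"yaw":4},{"dp":[-0.1,0,-0.1],"yaw":6},{"dp":[-0.2,0,-0.1],"yaw":8},{"dp":[-0.2,0,-0.1],"yaw":10},{"dp":[-0.3,0,-0.1],"yaw":12},{"dp":[-0.3,0,-0.1],"yaw":14},{"dp":[-0.3,0,-0.1],"yaw":16},{"dp":[-0.3,0,-0.1],"yaw":18},{"dp":[-0.3,0,-0.1],"yaw":20},{"dp":[-0.3,0,-0.1],"yaw":22},{"dp":[-0.3,0,-0.1],"yaw":22.5}])

```text
clock: 23.55
eef_pos: [572.9, -217.0, 123.6]
tcp_rot: [-3.14, 0.002, 0.198]
contact_force: [-6.4, 1.6, 5.6]
opening: 0.146
grasp_force: 50.6
```

>>> carry_out(targets=[{"dp":[0,0,0],"yaw":0},{"dp":[0,0,0],"yaw":0}])

```text
clock: 23.8
eef_pos: [572.9, -217.0, 123.6]
tcp_rot: [-3.14, 0.002, 0.199]
contact_force: [-6.2, 1.2, 5.6]
opening: 0.154
grasp_force: 50.6
```

>>> carry_out(targets=[{"dp":[0,0,0],"yaw":0},{"dp":[0,0,0],"yaw":0},{"dp":[0,0,0],"yaw":0},{"dp":[0,0,0],"yaw":0},{"dp":[0,0,0],"yaw":0},{"dp":[0,0,0],"yaw":0}], fingers=0)

```text
clock: 24.55
eef_pos: [573.7, -217.5, 123.8]
tcp_rot: [3.142, -0.0, 0.2]
contact_force: [-0.6, 0.0, 0.3]
opening: 0.496
grasp_force: 0.0
```

>>> carry_out(targets=[{"dp":[0,0,-5],"yaw":0},{"dp":[0,0,-20],"yaw":0},{"dp":[0,0,-50],"yaw":0},{"dp":[0,0,-90],"yaw":0},{"dp":[-30,0,-130],"yaw":0},{"dp":[-80,0,-140],"yaw":0},{"dp":[-130,0,-140],"yaw":0},{"dp":[-180,0,-140],"yaw":0},{"dp":[-210,0,-140],"yaw":0},{"dp":[-210,0,-140],"yaw":0},{"dp":[-210,0,-140],"yaw":0}])

```text
clock: 25.92
eef_pos: [368.7, -259.5, 264.8]
tcp_rot: [3.14, -0.002, 0.199]
contact_force: [-0.5, 0.4, 0.0]
opening: 0.501
grasp_force: 0.0
```

```bash
python3 - <<'E'
from h import *
t=r.grab_frame("top")[:,:,::-1];s=r.grab_frame("side")[:,:,::-1]
def g(i,u,v,w,h):return cv2.resize(i[v-h:v+h,u-w:u+w],(400,300),interpolation=cv2.INTER_CUBIC)
cv2.imwrite("pics/c5.png",np.vstack([np.hstack([g(t,420,285,56,42),g(s,280,330,64,48)]),np.hstack([cv2.resize(t,(400,300)),cv2.resize(s,(400,300))])]))
e=[574.4,-217,0]
print("top of knob if home",proj("top",[[574.4,-217,137],[574.4,-217,80],[574.4,-217,109]]),proj("side",[[574.4,-217,137],[574.4,-217,80]]))
E
```

```text
top of knob if home [[426.17424172 276.20077202]
 [419.21158343 279.21093527]
 [422.64723738 277.72560038]] [[280.8741519  318.06946254]
 [282.50012683 343.05606603]]
```

View pics/c5.png

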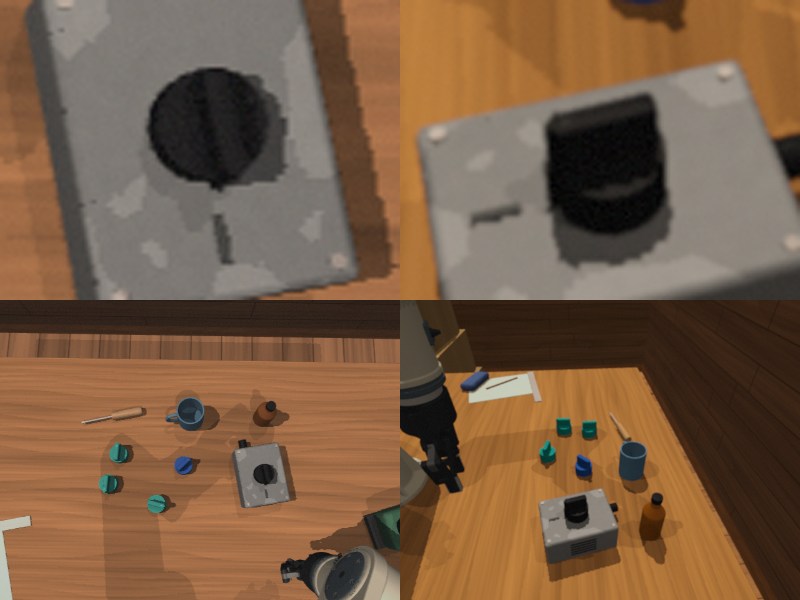

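The knob sits on the panel with its rib at about top (425,295), in line with the mark at (425,303) to (428,316). The bystanders are untouched and the arm is clear.

```bash
python3 -c "
from rig import r
print(r.sign_off())"
```

```text
the job is handed in; nothing more can be done
None
```

The black knob is home on the keyed spindle with its pointer turned clockwise to the front mark; it is released with the arm clear, the mug, bottle and screwdriver look untouched in the last pictures, and the job was handed in at about 26 s (no verdict was returned).

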